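# Dock the dictation microphone and hold the talk lever

## Robot

A 6-joint arm with a two-finger parallel gripper is mounted at the origin on the work surface. World frame = base frame: x ahead of the robot, y to its left, z up, the work surface at z = 0. Lengths are in mm, angles in rad, forces in N, time in s.
With the tool pointing down it reaches from about 275 to 825 mm from the base axis. Payload 5.2 kg.
Tool frame: the origin (TCP) lies on the centre line of the jaws, within the pads' length; the fingertips stand 19 mm ahead of it and the grasp point (between the pads) is the TCP; z points along the fingers, y is the line along which they close (so a half turn about z gives the same grasp; the last joint's range is limited). The gripper opens to 93 mm and grips with 3 to 60 N. Pads are 15 mm wide; open, the fingers measure 128 mm over their backs; the gripper's body (75 mm by 188 mm) begins 65 mm behind the grasp point.
Start: joints at [-1.516, 0.259, 1.535, -0, 1.348, -0.203], TCP at [140.246, -531.824, 237.653] pointing down, gripper open.
Joint ranges: [-3.14, 3.14], [-0.91, 2.08], [0.19, 2.58], [-1.22, 4.36], [0.22, 2.71], [-3.12, 3.12]. Speed limits (rad/s): [2.57, 2.57, 3.14, 3.14, 3.14, 3.14].

## Interface

Orientations are given as a unit quaternion [w, x, y, z].
In Python, from bench import bot, eyes gives the robot as it stands. The module is installed in compiled form; this text tells all that it offers.
- The arm moves only by the tool play_rows, never from a script. Its argument "deltas" is a list that holds one entry, the list of rows, each a list of 7 numbers: the opening, from 0 (shut) to 1 (fully open), then the shift along the tool's x, y, z in mm, then the turn, a rotation vector about the tool's x, y, z in degrees. In form: [[[fingers, dx, dy, dz, wx, wy, wz], ...]]. A call has 1 to 20 rows; each row is the pose to reach, as a shift and turn from the pose commanded when the call began, along the tool's axes at that moment; what a row does not reach only later rows make up. A row lasts 1/10 s, in which the tool goes at most 50 mm and 8.59 degrees, less where a joint would pass 70% of its speed; a pose out of reach is approached as far as the arm can. A call with a gripper value outside its range is refused whole. The fingers move at their own pace and stop on an object; "newtons" is the grip in N (left out, the last holds). Time passes only in rows, so rows that repeat a pose let the fingers close. It gives the time, the measured TCP pose, the force, the opening and the grip force at its end, in the units of the state.
- bot.get_state(): the state, without advancing time (a new reading comes with each control period).
- eyes.get_image(name): name is "side" or "top" or "wrist"; returns a dict with "img" (480x640x3 uint8, blue, green, red), "camera_matrix" (3x3 intrinsics, pixels), "pose" (4x4, takes a point from camera to world coordinates); the wrist camera has in their place "hand_eye" (4x4, takes a point from camera to tool coordinates, whose origin is the TCP and whose axes are the flange's). Camera axes: x right, y down, z forward; pixel columns grow to the right and rows downward; lengths in mm; the calibration is good to about 2 mm. The wrist camera is an equidistant fisheye: a pixel r from the principal point sees the ray r / f radians off the axis. A picture is of the moment at which its call begins: read the wrist's pose just before it. There is no depth.
- bot.job_done(): hands the job in; it is judged then, once.
The state is a dict: "time_s": time; "joint_positions": joint angles; "qd": joint speeds; "tau": joint torques, N m; "tcp_pos": TCP position; "eef_rot": TCP orientation; "force": force on the tool from outside, world axes, zero at the start; "moment": the same for the moment, N m; "width": finger opening in mm; "grasp_force": force on a finger pad.
Only numpy, scipy, OpenCV 4.12 (cv2) and the standard library are available. Lean on these libraries where they do the work, as an engineer would, in place of code of your own. Each camera call takes 0.05 s, during which the arm holds its last target. There are 200 camera calls.

## Task

Get the dictation station recording: lower the black cordless microphone upright into the round docking well (do not drop it), with its silver grille and orange stripe facing the green mark on the collar, and let go of it. Then, with the fingers, press the yellow talk lever about halfway down, level with the green line on the white post and never down to its stop, and finish while still holding it there. Leave everything else on the desk where it is.

Things in the scene. Friction and masses are not known exactly. Their poses are not given: they have to be found in the camera images.
- mic: Cordless microphone: black upright cylinder, diameter 34 mm, 95 mm tall, about 0.15 kg, foot chamfered 6 mm high to 26 mm across. Origin: centre of its underside; z up its axis; +x its front: silver grille 22 mm wide, 46 to 86 mm up, and an orange stripe on the top from centre to front. Stands on the desk left or right of the station; grip it across its sides at any yaw, e.g. 65 mm up.
- mic_front (a point): Point on the microphone's front, 17 mm from its axis, 66 mm above its underside.
- station: Dictation station, fixed: grey base plate 170 x 240 x 18 mm. Origin: centre of its underside, z up. In its frame: docking well at (0, 60) mm, in a black block 80 x 80 mm, top 40 mm above the desk; yellow lever pad at (-40, -65) mm; beside it at (-40, -103) a white post 14 x 10 mm, 60 mm high, its green line 49 mm above the desk: the height of the pad's top centre at half travel.
- dock_aim (a point): Centre of the docking well's floor, 18 mm above the desk; the microphone stands on it. z up the well's axis; +x points to the green mark, a 20 x 14 mm tab on the aluminium collar round the well's mouth. The stiff collar (outer radius 34 mm, top 44 mm above the desk, tab 47, opening 48 mm) stands turned differently each time. The well is 39 mm in diameter, 22 mm deep below the block's top.
- pad_top (a point): Centre of the top of the talk lever's yellow pad (40 x 46 mm in the station's x and y, 12 mm thick), 61 mm above the desk when up. Moves with the lever, 75 mm from the hinge line towards the station's -x; hinge 55 mm above the desk. Axes as the station's when the lever is up.
- talk (a joint): Talk lever, spring-loaded: 0 rad up, 0.32 rad at its lower stop (pad centre down by 24 mm); halfway is 0.16 rad (pad centre 12 mm down). It needs about 2 N on the pad to start, 5 N at half travel, 8.5 N at the stop, and springs back up when let go.
- jar: Bystander: specimen jar with white cap, 48 mm in diameter, 70 mm tall. Origin: centre of its underside.
- mouse: Bystander: black wireless mouse, 105 x 60 x 26 mm. Origin: centre of its underside.
- mug: Bystander: white mug, 80 mm in diameter, 90 mm tall, with a handle on its +y side. Origin: centre of its underside.
- penpot: Bystander: square black pen pot 80 x 80 x 100 mm with pens up to 150 mm tall. Origin: centre of its underside.
- notes: Bystander: block of yellow notes, 76 x 76 x 22 mm. Origin: centre of its underside.
- slides: Bystander: white slide tray with four glass slides, 100 x 140 x 14 mm. Origin: centre of its underside.

How it is judged:
By the outcome, as a careful person would: the job done as asked, in the order asked, and still so for the second after the job is handed in, while the arm keeps its last pose, push and grip.
It also fails if it takes over 58 s, if anything falls off the work surface, if the arm or the gripper's body presses on something with over 40 N, if the wrist force passes 120 N, or if a joint passes its speed limit or range.

## Working session

There is one attempt and no reset: what is moved stays moved. The work goes in short steps, Python scripts to look and compute and a tool call to move; the robot and the scene stay as the last step left them, time stands still between calls to the robot, and variables do not carry over. Pictures are saved under pics/ and viewed, at most 10 in all, crops included, and the job is handed in when it is done.

Besides the shell and the picture viewer there is one more tool, called after "Call:" by a JSON object that holds its "name" and its "arguments". play_rows: Moves the arm, as the interface text tells. Its arguments: {"type":"object","properties":{"deltas":{"type":"array"},"newtons":{"type":"number"}},"required":["deltas"]}

```bash
mkdir -p pics; cat > h.py <<'E'
import numpy as np, cv2
from bench import bot, eyes
from scipy.spatial.transform import Rotation as R
def rot(q): return R.from_quat([q[1],q[2],q[3],q[0]]).as_matrix()
def shot(n,f=None):
    s=bot.get_state(); d=eyes.get_image(n)
    if f: cv2.imwrite('pics/'+f+'.png',d['img'])
    if n=='wrist':
        T=np.eye(4);T[:3,:3]=rot(s['eef_rot']);T[:3,3]=s['tcp_pos'];d['pose']=T@np.array(d['hand_eye']);d['fish']=1
    return d
def ray(d,u,v):
    K=np.array(d['camera_matrix']);P=np.array(d['pose'])
    x=(u-K[0,2])/K[0,0];y=(v-K[1,2])/K[1,1]
    if d.get('fish'):
        r=np.hypot(x,y)+1e-12; c=np.array([np.sin(r)*x/r,np.sin(r)*y/r,np.cos(r)])
    else: c=np.array([x,y,1.])
    return P[:3,3],P[:3,:3]@c
def plane(d,u,v,z):
    o,r=ray(d,u,v);return o+r*(z-o[2])/r[2]
def proj(d,p):
    K=np.array(d['camera_matrix']);P=np.array(d['pose']);c=P[:3,:3].T@(np.array(p,float)-P[:3,3])
    if d.get('fish'):
        n=np.hypot(c[0],c[1])+1e-12;t=np.arctan2(n,c[2]);x,y=c[0]/n*t,c[1]/n*t
    else:x,y=c[0]/c[2],c[1]/c[2]
    return np.array([K[0,0]*x+K[0,2],K[1,1]*y+K[1,2]])
E
python3 - <<'E'
from h import *
s=bot.get_state();print(s)
for n in ['top','side','wrist']:
    d=shot(n,n+'0');print(n,np.round(d['camera_matrix'],1).tolist(),np.round(d['pose'],3).tolist())
E
```

```text
{'time_s': 0.0, 'joint_positions': array([-1.51581642e+00,  2.59358307e-01,  1.53604685e+00,  1.83427842e-05,
        1.34801671e+00, -2.02793468e-01]), 'qd': array([-0.0004147 ,  0.00067681, -0.00146609, -0.00148164, -0.00038271,
       -0.00208923]), 'tau': array([ 2.58150656e-03, -4.37303817e+01, -2.83999211e+01,  7.19191320e-02,
        4.13044752e-02, -1.27453113e-04]), 'tcp_pos': array([ 140.21462602, -531.30772926,  236.82399245]), 'eef_rot': array([-9.11450248e-04,  9.91705449e-01,  1.28528074e-01,  7.64526327e-05]), 'force': array([-0.3249896 ,  0.0758521 , -0.24063673]), 'moment': array([0.01050174, 0.01247831, 0.02629586]), 'grasp_force': 0.0, 'width': 92.99850755302688}
top [[603.0, 0.0, 324.2], [0.0, 603.0, 237.5], [0.0, 0.0, 1.0]] [[0.011, -0.996, 0.09, 378.089], [-1.0, -0.01, 0.013, -12.568], [-0.012, -0.09, -0.996, 1550.016], [0.0, 0.0, 0.0, 1.0]]
side [[521.1, 0.0, 308.6], [0.0, 521.1, 236.7], [0.0, 0.0, 1.0]] [[-0.962, -0.221, 0.158, 307.464], [-0.271, 0.747, -0.607, 786.167], [0.016, -0.627, -0.779, 1066.935], [0.0, 0.0, 0.0, 1.0]]
wrist [[371.6, 0.0, 319.0], [0.0, 371.6, 240.4], [0.0, 0.0, 1.0]] [[0.255, -0.922, -0.291, 221.576], [-0.967, -0.243, -0.075, -511.564], [-0.001, 0.3, -0.954, 384.091], [0.0, 0.0, 0.0, 1.0]]
```

View pics/top0.png

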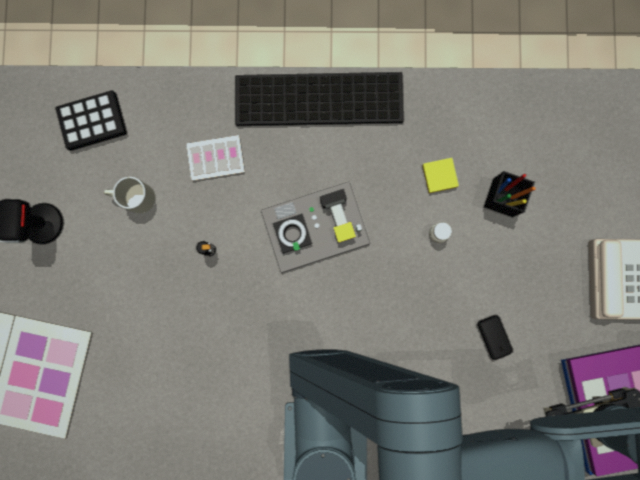

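View pics/side0.png

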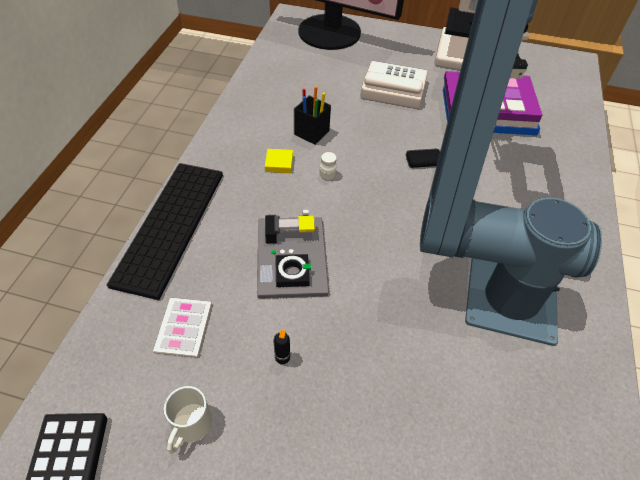

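The top view shows the mic at about (206,247) with an orange stripe, the collar at (293,234) with its green tab at (296,247), the yellow pad at (345,232) and the post at (359,228). The side view agrees.

```bash
cat > m.py <<'E'
from h import *
def blob(d,lo,hi,box,amin=3):
    x0,y0,x1,y1=[int(v) for v in box];h=cv2.cvtColor(d['img'],cv2.COLOR_BGR2HSV)
    m=cv2.inRange(h,np.array(lo),np.array(hi));k=np.zeros_like(m);k[max(y0,0):y1,max(x0,0):x1]=255;m&=k
    n,l,st,c=cv2.connectedComponentsWithStats(m)
    return sorted([(int(st[i,4]),c[i].round(1).tolist(),st[i,:4].tolist()) for i in range(1,n) if st[i,4]>=amin],reverse=True)[:4]
E
python3 - <<'E'
from m import *
d=shot('top')
def show(n,b,z):
    for a in b: print(n,a,plane(d,*a[1],z).round(1))
show('orange',blob(d,(5,150,120),(22,255,255),(185,230,225,270)),95)
show('green',blob(d,(45,100,60),(90,255,255),(255,180,375,275)),47)
show('yellow',blob(d,(24,120,120),(36,255,255),(325,210,375,250)),61)
show('ring',blob(d,(0,0,150),(180,60,255),(275,215,312,252)),44)
show('post',blob(d,(0,0,180),(180,60,255),(350,215,370,240)),60)
h=cv2.cvtColor(d['img'],cv2.COLOR_BGR2GRAY)
show('mic',blob(d,(0,0,0),(180,255,60),(190,235,222,262)),90)
# base plate corners approx by eye
for p in [(262,211),(350,183),(369,243),(281,271)]: print(plane(d,*p,18).round(1))
E
```

```text
orange (35, [205.4, 246.6], [202, 244, 8, 6]) [484.8 294.2  95. ]
green (42, [295.8, 246.2], [293, 242, 7, 9]) [491.6  77.7  47. ]
green (9, [311.0, 209.0], [310, 208, 3, 3]) [585.8  40.9  47. ]
yellow (288, [344.1, 232.1], [334, 222, 21, 20]) [526.9 -42.5  61. ]
ring (243, [291.5, 231.6], [279, 220, 27, 26]) [528.5  89.3  44. ]
ring (13, [280.3, 215.4], [277, 215, 8, 2]) [569.2 118.2  44. ]
ring (3, [311.0, 217.0], [311, 216, 1, 3]) [565.9  40.8  44. ]
post (16, [358.7, 226.7], [357, 225, 4, 5]) [540.8 -78.6  60. ]
mic (122, [204.9, 249.8], [197, 242, 19, 15]) [477.3 296.3  90. ]
[583.4 167.6  18. ]
[658.2 -57.5  18. ]
[ 503.9 -107.    18. ]
[430.2 116.1  18. ]
```

Call:
{"name": "play_rows", "arguments": {"deltas": [[[1,15,-20,-2,0,0,0],[1,40,-52,-5,0,0,0],[1,70,-90,-9,0,0,0],[1,485,-628,-63,0,0,0],[1,485,-628,-63,0,0,0],[1,485,-628,-63,0,0,0],[1,485,-628,-63,0,0,0],[1,485,-628,-63,0,0,0],[1,485,-628,-63,0,0,0],[1,485,-628,-63,0,0,0],[1,485,-628,-63,0,0,0],[1,485,-628,-63,0,0,0],[1,485,-628,-63,0,0,0],[1,485,-628,-63,0,0,0],[1,485,-628,-63,0,0,0],[1,485,-628,-63,0,0,0],[1,485,-628,-63,0,0,0],[1,485,-628,-63,0,0,0],[1,485,-628,-63,0,0,0],[1,485,-628,-63,0,0,0]]]}}

```text
time_s: 2.2
tcp_pos: [448.6, 198.2, 300.4]
eef_rot: [0.0, 0.992, 0.128, -0.0]
force: [-0.4, -0.3, -0.1]
width: 93.3
grasp_force: 0.0
```

```bash
python3 - <<'E'
from m import *
d=shot('wrist','w1');s=bot.get_state();print(s['time_s'],s['tcp_pos'],s['eef_rot'],s['force'],s['joint_positions'].round(2))
full=(0,0,640,480)
def show(n,b,z):
    for a in b: print(n,a,plane(d,*a[1],z).round(1))
show('orange',blob(d,(5,150,120),(22,255,255),full,10),95)
show('green',blob(d,(45,100,60),(90,255,255),full,10),47)
show('yellow',blob(d,(24,120,120),(36,255,255),full,30),61)
print(proj(d,(480,295,95)),proj(d,(528,89,44)))
E
```

```text
2.25 [448.66755844 197.97467901 300.53834168] [ 1.85784874e-04  9.91785840e-01  1.27909099e-01 -2.73897918e-04] [-0.23672978  0.16241027  0.37730302] [ 0.19  0.11  1.56 -0.    1.47  1.5 ]
orange (227, [232.1, 153.4], [223, 147, 19, 14]) [485.7 292.6  95. ]
orange (149, [119.8, 383.8], [116, 361, 17, 43]) [154.5 400.7  95. ]
orange (113, [518.2, 388.3], [510, 372, 13, 31]) [ 284.9 -130.6   95. ]
orange (23, [517.3, 358.1], [515, 355, 5, 9]) [332.8 -99.4  95. ]
green (200, [431.6, 193.8], [426, 185, 13, 18]) [493.   77.2  47. ]
green (73, [475.5, 122.6], [471, 118, 10, 10]) [586.5  51.1  47. ]
yellow (1016, [531.5, 196.3], [515, 180, 34, 34]) [528.7 -42.5  61. ]
[228.48490641 158.56509231] [430.55017719 160.95016811]
```

View pics/w1.png

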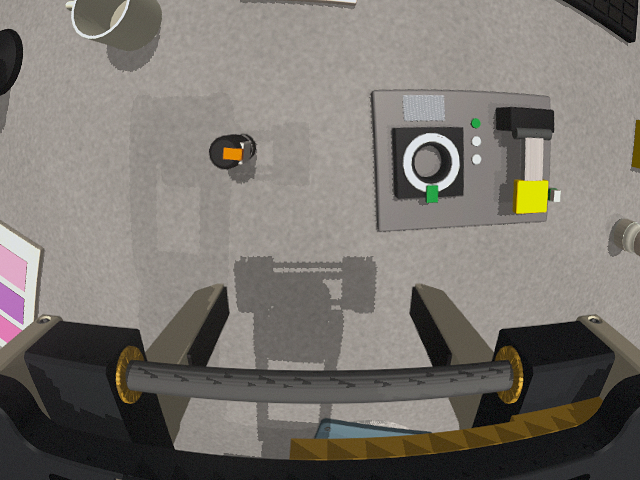

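The wrist view shows the mic with its stripe centred at (232,153) and its grille to the right, the collar centred near (431,161) with its tab at (432,194), and the pad at (531,196).

```bash
cat > an.py <<'E'
from m import *
def comp(d,lo,hi,c,r):
    h=cv2.cvtColor(d['img'],cv2.COLOR_BGR2HSV);m=cv2.inRange(h,np.array(lo),np.array(hi))
    k=np.zeros_like(m);cv2.circle(k,tuple(int(x) for x in c),int(r),255,-1);m&=k
    n,l,st,_=cv2.connectedComponentsWithStats(m);i=1+np.argmax(st[1:,4]);return (l==i).astype(np.uint8)
def cont(d,m,z):
    c=max(cv2.findContours(m,cv2.RETR_EXTERNAL,cv2.CHAIN_APPROX_NONE)[0],key=len)[:,0,:]
    return np.array([plane(d,u,v,z)[:2] for u,v in c],np.float32)
def rect(n,p):
    r=cv2.minAreaRect(p);print(n,'c',np.round(r[0],1),'size',np.round(r[1],1),'ang',round(r[2],1),'corners',cv2.boxPoints(r).round(1).tolist());return r
def circ(p):
    A=np.c_[2*p,np.ones(len(p))];s=np.linalg.lstsq(A,(p**2).sum(1),rcond=None)[0];return s[:2],np.sqrt(s[2]+s[0]**2+s[1]**2)
E
python3 - <<'E'
from an import *
d=dict(img=cv2.imread('pics/w1.png'));e=shot('wrist');d.update({k:v for k,v in e.items() if k!='img'})
rect('stripe',cont(d,comp(d,(5,150,120),(22,255,255),(232,153),30),95))
rect('tab',cont(d,comp(d,(45,100,60),(90,255,255),(432,194),30),47))
rect('pad',cont(d,comp(d,(24,120,120),(36,255,255),(531,196),40),61))
m=comp(d,(0,0,170),(180,60,255),(431,161),40);
p=cont(d,m,44);print('ring',circ(p),cv2.minEnclosingCircle(p))
ph=cv2.findContours(m,cv2.RETR_CCOMP,cv2.CHAIN_APPROX_NONE);
for c,h in zip(ph[0],ph[1][0]):
    if h[3]>=0 and len(c)>40: q=np.array([plane(d,u,v,44)[:2] for u,v in c[:,0]]);print('inner',circ(q))
rect('post',cont(d,comp(d,(0,0,150),(180,60,255),(557,196),8),60))
E
```

```text
stripe c [485.8 292.5] size [11.7 18.6] ang 8.8 corners [[478.5, 300.79998779296875], [481.3999938964844, 282.3999938964844], [493.0, 284.20001220703125], [490.1000061035156, 302.6000061035156]]
tab c [493.5  76.5] size [19.6 14.3] ang 18.4 corners [[482.0, 80.30000305175781], [486.5, 66.69999694824219], [505.0, 72.80000305175781], [500.5, 86.4000015258789]]
pad c [528.4 -42.4] size [39.7 48.8] ang 18.1 corners [[501.8999938964844, -25.299999237060547], [517.0999755859375, -71.80000305175781], [554.7999877929688, -59.400001525878906], [539.7000122070312, -13.0]]
ring (array([527.2076333 ,  87.17700193]), np.float64(29.473624540935422)) ((526.8700561523438, 87.13099670410156), 33.57291030883789)
post c [541. -84.] size [19.  20.1] ang 3.9 corners [[530.7999877929688, -74.5999984741211], [532.2000122070312, -94.5999984741211], [551.0999755859375, -93.30000305175781], [549.7999877929688, -73.30000305175781]]
```

Call:
{"name": "play_rows", "arguments": {"deltas": [[[1,15,-20,20,0,0,-8],[1,30,-45,50,0,0,-16.5],[1,45,-70,80,0,0,-25],[1,61,-90,100,0,0,-33.5],[1,61,-90,100,0,0,-42],[1,61,-90,100,0,0,-50.5],[1,61,-90,100,0,0,-59],[1,61,-90,100,0,0,-67.5],[1,61,-90,100,0,0,-76],[1,61,-90,100,0,0,-84.3],[1,61,-90,100,0,0,-84.3],[1,61,-90,100,0,0,-84.3],[1,61,-90,100,0,0,-84.3]]]}}

```text
time_s: 3.6
tcp_pos: [485.3, 301.1, 200.8]
eef_rot: [0.0, 0.65, 0.76, 0.0]
force: [-0.2, 0.7, 0.1]
width: 93.1
grasp_force: 0.0
```

```bash
python3 - <<'E'
from an import *
d=shot('wrist','w2');s=bot.get_state();M=rot(s['eef_rot']);print(s['time_s'],s['tcp_pos'].round(1),np.degrees(np.arctan2(M[1,0],M[0,0])),M.round(3).tolist(),s['force'])
c=proj(d,(485,292,95));print(c)
rect('stripe',cont(d,comp(d,(5,150,120),(22,255,255),c,40),95))
E
```

```text
3.65 [485.3 301.3 200.8] 98.90891415236023 [[-0.155, 0.988, 0.0], [0.988, 0.155, 0.0], [0.0, 0.0, -1.0]] [ 0.00576803 -0.33113056  0.3040096 ]
[317.2324649  256.20312604]
stripe c [485.9 291.8] size [10.8 17.7] ang 8.4 corners [[479.29998779296875, 299.79998779296875], [481.8999938964844, 282.29998779296875], [492.6000061035156, 283.8999938964844], [490.0, 301.3999938964844]]
```

View pics/w2.png

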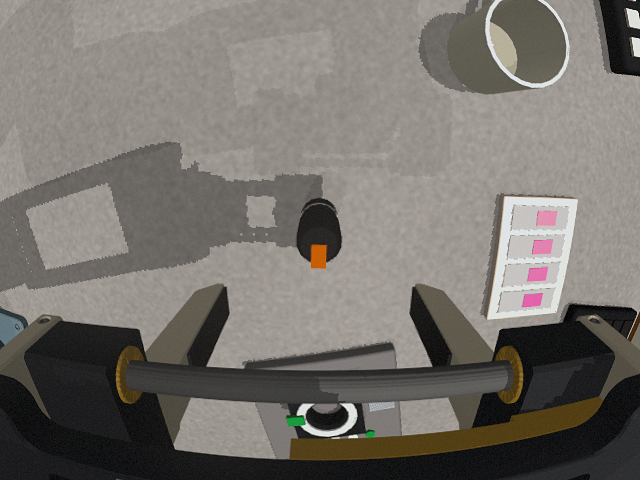

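The mic is between the open fingers at about (318,240), with its stripe at (318,256). I'll descend and grip.

Call:
{"name": "play_rows", "arguments": {"deltas": [[[1,-0.7,-0.7,30,0,0,0],[1,-0.7,-0.7,70,0,0,0],[1,-0.7,-0.7,105,0,0,0],[1,-0.7,-0.7,125,0,0,0],[1,-0.7,-0.7,133,0,0,0],[1,-0.7,-0.7,135.5,0,0,0],[1,-0.7,-0.7,135.5,0,0,0],[1,-0.7,-0.7,135.5,0,0,0],[0,-0.7,-0.7,135.5,0,0,0],[0,-0.7,-0.7,135.5,0,0,0],[0,-0.7,-0.7,135.5,0,0,0],[0,-0.7,-0.7,135.5,0,0,0],[0,-0.7,-0.7,135.5,0,0,0],[0,-0.7,-0.7,135.5,0,0,0],[0,-0.7,-0.7,135.5,0,0,0],[0,-0.7,-0.7,135.5,0,0,0]]], "newtons": 20}}

```text
time_s: 5.25
tcp_pos: [484.6, 300.9, 65.1]
eef_rot: [-0.0, 0.649, 0.761, 0.0]
force: [0.8, 0.0, -1.2]
width: 33.7
grasp_force: 18.3
```

Call:
{"name": "play_rows", "arguments": {"deltas": [[[0,0,0,-10,0,0,0],[0,0,0,-30,0,0,0],[0,0,0,-60,0,0,0],[0,-10,0,-90,0,0,6],[0,-30,1,-105,0,0,13],[0,-55,2,-110,0,0,21],[0,-80,3,-110,0,0,29],[0,-105,4,-110,0,0,37],[0,-130,5,-110,0,0,45],[0,-155,6,-110,0,0,53],[0,-180,7,-110,0,0,61],[0,-200,8,-110,0,0,69],[0,-212,9,-110,0,0,76],[0,-217,9,-110,0,0,80.4],[0,-217,9,-110,0,0,80.4],[0,-217,9,-110,0,0,80.4],[0,-217,9,-110,0,0,80.4]]]}}

```text
time_s: 6.95
tcp_pos: [527.5, 88.4, 175.3]
eef_rot: [-0.0, 0.987, 0.163, -0.0]
force: [-0.1, 0.1, -0.7]
width: 33.7
grasp_force: 20.0
```

```bash
python3 - <<'E'
from an import *
d=shot('wrist','w3');s=bot.get_state();M=rot(s['eef_rot']);print(s['time_s'],s['tcp_pos'].round(1),np.degrees(np.arctan2(M[1,0],M[0,0])),s['force'].round(1),s['width'],s['grasp_force'])
zt=s['tcp_pos'][2]+30
c=proj(d,(s['tcp_pos'][0],s['tcp_pos'][1],zt));print(c)
try: rect('stripe',cont(d,comp(d,(5,150,120),(22,255,255),c,40),zt))
except Exception as e: print(e)
for p in [(527.5,87.5,44),(494,77,47)]: print(proj(d,p))
E
```

```text
7.0 [527.5  88.5 175.3] 18.776247261448876 [-0.1  0.2 -0.6] 33.874263797931086 19.989779570605606
[315.43505137 357.20113369]
stripe c [525.4  86.6] size [ 7.3 11.2] ang 18.8 corners [[520.0999755859375, 90.69999694824219], [523.7000122070312, 80.0999984741211], [530.5999755859375, 82.4000015258789], [527.0, 93.0999984741211]]
[318.4747648  235.65684682]
[317.4505773  278.43925691]
```

View pics/w3.png

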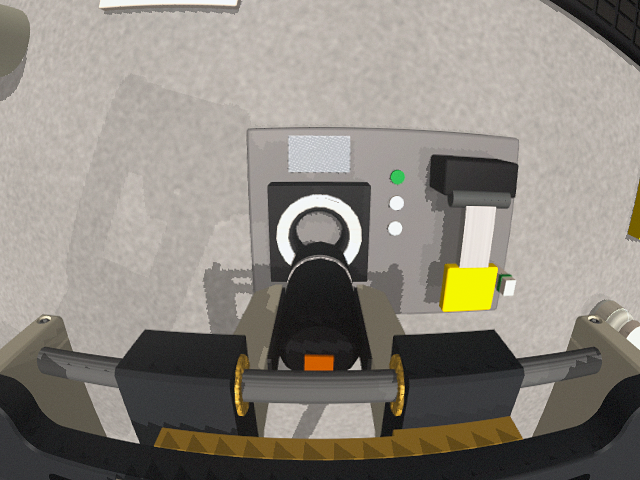

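The mic is held upright with the stripe at (319,360), and the ring is visible around (319,233). I'll refit the ring in this view.

```bash
python3 - <<'E'
from an import *
d=dict(img=cv2.imread('pics/w3.png'));e=shot('wrist');d.update({k:v for k,v in e.items() if k!='img'})
m=comp(d,(0,0,170),(180,60,255),(319,230),48)
c=np.vstack([k[:,0] for k in cv2.findContours(m,cv2.RETR_CCOMP,cv2.CHAIN_APPROX_NONE)[0]])
p=np.array([plane(d,u,v,44)[:2] for u,v in c]);ctr=np.array([527.,88.])
for it in range(4):
    r=np.linalg.norm(p-ctr,axis=1)
    for lo,hi in [(31,37)]:
        k=(r>lo)&(r<hi)&(c[:,1]<245); ctr,rad=circ(p[k])
print('outer',ctr,rad,k.sum())
k=(r>22)&(r<26.5)&(c[:,1]<240);print('inner',circ(p[k]),k.sum())
r=rect('pad',cont(d,comp(d,(24,120,120),(36,255,255),(470,290),40),61))
E
```

```text
outer [527.15171404  87.27204686] 33.04809876075793 137
inner (array([526.82419334,  87.14061753]), np.float64(24.481060211360766)) 94
pad c [530.1 -41.7] size [42.4 48.4] ang 18.9 corners [[502.20001220703125, -25.700000762939453], [517.9000244140625, -71.4000015258789], [558.0, -57.70000076293945], [542.2999877929688, -11.899999618530273]]
```

Call:
{"name": "play_rows", "arguments": {"deltas": [[[0,-1.1,0.5,10,0,0,0],[0,-1.1,0.5,30,0,0,0],[0,-1.1,0.5,50,0,0,0],[0,-1.1,0.5,62,0,0,0],[0,-1.1,0.5,67,0,0,0],[0,-1.1,0.5,72,0,0,0],[0,-1.1,0.5,77,0,0,0],[0,-1.1,0.5,82,0,0,0],[0,-1.1,0.5,86,0,0,0],[0,-1.1,0.5,89,0,0,0],[0,-1.1,0.5,89,0,0,0]]]}}

```text
time_s: 8.15
tcp_pos: [526.6, 87.2, 85.8]
eef_rot: [-0.0, 0.987, 0.162, -0.0]
force: [-0.0, 0.3, -1.6]
width: 33.5
grasp_force: 20.0
```

Call:
{"name": "play_rows", "arguments": {"deltas": [[[0,0,0,1,0,0,0],[0,0,0,2,0,0,0],[0,0,0,2.6,0,0,0],[0,0,0,2.9,0,0,0],[0,0,0,2.9,0,0,0]]]}}

```text
time_s: 8.65
tcp_pos: [526.8, 87.2, 83.3]
eef_rot: [-0.0, 0.987, 0.162, 0.0]
force: [0.0, 0.6, -1.5]
width: 34.0
grasp_force: 20.0
```

Call:
{"name": "play_rows", "arguments": {"deltas": [[[0,0,0,0.3,0,0,0],[0,0,0,0.6,0,0,0],[0,0,0,0.6,0,0,0]]]}}

```text
time_s: 8.95
tcp_pos: [526.9, 87.2, 83.1]
eef_rot: [0.0, 0.987, 0.162, 0.0]
force: [0.0, -0.4, 2.5]
width: 33.7
grasp_force: 20.0
```

Contact with the floor is made (the force turned from -1.5 to +2.5 N). I'll release slowly, with low grip force first.

Call:
{"name": "play_rows", "arguments": {"deltas": [[[0.45,0,0,0,0,0,0],[0.5,0,0,0,0,0,0],[0.6,0,0,0,0,0,0],[0.7,0,0,0,0,0,0],[0.7,0,0,0,0,0,0],[0.7,0,0,-5,0,0,0],[0.7,0,0,-20,0,0,0],[0.7,0,0,-50,0,0,0],[0.7,0,0,-85,0,0,0],[0.7,0,0,-115,0,0,0],[0.7,0,0,-125,0,0,0],[0.7,0,0,-125,0,0,0]]]}}

```text
time_s: 10.15
tcp_pos: [527.7, 87.1, 209.2]
eef_rot: [0.0, 0.987, 0.162, 0.002]
force: [0.2, -0.3, -0.3]
width: 65.0
grasp_force: 0.0
```

```bash
python3 - <<'E'
from an import *
d=shot('wrist','w4');s=bot.get_state();M=rot(s['eef_rot']);print(s['time_s'],s['tcp_pos'].round(1),np.degrees(np.arctan2(M[1,0],M[0,0])),s['force'].round(1),s['width'])
c=proj(d,(527,87,113));print(c)
r=rect('stripe',cont(d,comp(d,(5,150,120),(22,255,255),c,40),113))
rect('tab',cont(d,comp(d,(45,100,60),(90,255,255),proj(d,(494,77,47)),30),47))
rect('pad',cont(d,comp(d,(24,120,120),(36,255,255),proj(d,(529,-42,61)),50),61))
E
```

```text
10.2 [526.7  87.2 207.6] 18.66789802673424 [-0.1  0.5 -1.4] 65.03314643896239
[316.74646782 251.31366156]
stripe c [519.7  83.5] size [18.5 11.5] ang 15.9 corners [[509.29998779296875, 86.5], [512.4000244140625, 75.4000015258789], [530.2000122070312, 80.5], [527.0, 91.5]]
tab c [485.5  80.7] size [5.8 1.7] ang 1.1 corners [[482.6000061035156, 81.5], [482.6000061035156, 79.80000305175781], [488.5, 79.9000015258789], [488.3999938964844, 81.5999984741211]]
pad c [529.8 -42.5] size [41.5 47.6] ang 18.6 corners [[502.6000061035156, -26.600000381469727], [517.7999877929688, -71.69999694824219], [557.0999755859375, -58.400001525878906], [541.9000244140625, -13.300000190734863]]
```

View pics/w4.png

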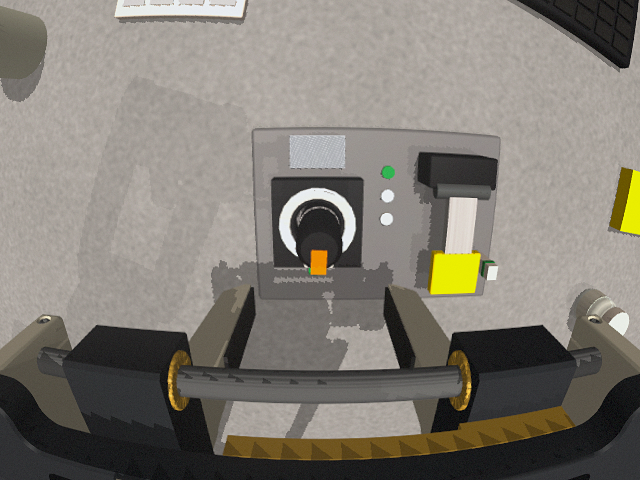

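The mic stands in the well, with its stripe at (319,262) pointing down over the tab. The pad is at (455,273), still up. I'll close the fingers and go above the pad.

Call:
{"name": "play_rows", "arguments": {"deltas": [[[0,-5,15,0,0,0,0],[0,-12,40,0,0,0,0],[0,-24,75,0,0,0,0],[0,-34,107,0,0,0,0],[0,-38,120,10,0,0,0],[0,-39.5,124,30,0,0,0],[0,-39.5,124,60,0,0,0],[0,-39.5,124,90,0,0,0],[0,-39.5,124,110,0,0,0],[0,-39.5,124,119,0,0,0],[0,-39.5,124,121,0,0,0],[0,-39.5,124,121,0,0,0]]]}}

```text
time_s: 11.4
tcp_pos: [529.0, -42.7, 86.4]
eef_rot: [-0.0, 0.987, 0.162, -0.0]
force: [0.5, -0.3, -0.1]
width: 0.7
grasp_force: 0.0
```

```bash
python3 - <<'E'
from h import *
import time
s=bot.get_state();print(s['time_s'],s['tcp_pos'].round(2),s['force'].round(2),s['width'])
d=shot('wrist','w5');s=bot.get_state();print(s['tcp_pos'].round(2),s['force'].round(2))
E
```

```text
11.4 [529.01 -42.67  86.4 ] [ 0.5  -0.3  -0.14] 0.6542171321817919
[529.51 -42.86  87.1 ] [ 0.4  -0.32 -0.44]
```

View pics/w5.png

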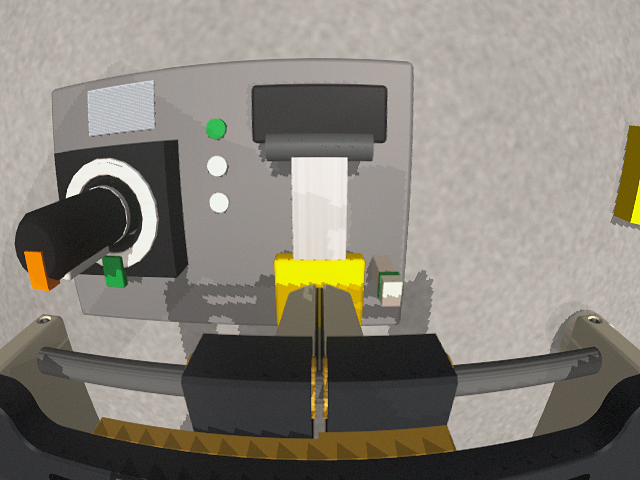

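The closed fingers are centred over the yellow pad at about (318,290), clear of the post at (390,285). The mic is in the well with its grille towards the tab at (115,270). Next I find contact in small steps.

Call:
{"name": "play_rows", "arguments": {"deltas": [[[0,0,0,3,0,0,0],[0,0,0,5.5,0,0,0],[0,0,0,5.5,0,0,0],[0,0,0,5.5,0,0,0]]]}}

```text
time_s: 11.85
tcp_pos: [529.1, -43.0, 81.4]
eef_rot: [0.0, 0.987, 0.162, 0.0]
force: [-0.9, -0.3, 0.5]
width: 0.7
grasp_force: 0.0
```

Call:
{"name": "play_rows", "arguments": {"deltas": [[[0,0,0,1,0,0,0],[0,0,0,1,0,0,0],[0,0,0,1,0,0,0]]]}}

```text
time_s: 12.15
tcp_pos: [529.3, -43.1, 80.3]
eef_rot: [0.0, 0.987, 0.162, 0.0]
force: [0.0, 0.3, 1.6]
width: 0.7
grasp_force: 0.5
```

Call:
{"name": "play_rows", "arguments": {"deltas": [[[0,0,0,1,0,0,0],[0,0,0,1,0,0,0],[0,0,0,1,0,0,0]]]}}

```text
time_s: 12.45
tcp_pos: [529.2, -43.0, 79.3]
eef_rot: [0.0, 0.987, 0.162, 0.0]
force: [0.3, -0.7, 1.4]
width: 0.4
grasp_force: 1.0
```

Call:
{"name": "play_rows", "arguments": {"deltas": [[[0,0,0,1,0,0,0],[0,0,0,1,0,0,0],[0,0,0,1,0,0,0]]]}}

```text
time_s: 12.75
tcp_pos: [529.1, -43.0, 78.2]
eef_rot: [0.0, 0.987, 0.162, 0.0]
force: [0.2, -0.5, 2.4]
width: 0.6
grasp_force: 1.2
```

Call:
{"name": "play_rows", "arguments": {"deltas": [[[0,0,0,2,0,0,0],[0,0,0,4,0,0,0],[0,0,0,6,0,0,0],[0,0,0,7.5,0,0,0],[0,0,0,8.5,0,0,0],[0,0,0,9,0,0,0],[0,0,0,9,0,0,0],[0,0,0,9,0,0,0]]]}}

```text
time_s: 13.55
tcp_pos: [529.2, -43.0, 69.3]
eef_rot: [0.0, 0.987, 0.162, 0.0]
force: [-0.9, -1.4, 5.0]
width: 0.2
grasp_force: 2.7
```

```bash
python3 - <<'E'
from h import *
P=[];F=[]
for i in range(8):
    s=bot.get_state();P.append(s['tcp_pos']);F.append(s['force']);e=eyes.get_image('side')
print(s['time_s'],np.mean(P,0),np.mean(F,0),np.std(P,0),s['joint_positions'].round(2))
d=shot('wrist','w6');im=d['img'][200:340,230:440];cv2.imwrite('pics/w6c.png',cv2.resize(im,None,fx=3.8,fy=3.8,interpolation=cv2.INTER_CUBIC))
E
```

```text
13.9 [529.23107705 -42.99572042  69.30544291] [-0.99338948 -0.74608768  5.15102725] [0.01312874 0.01106336 0.01524452] [-0.29  0.4   1.79  0.    0.95  0.95]
```

View pics/w6c.png

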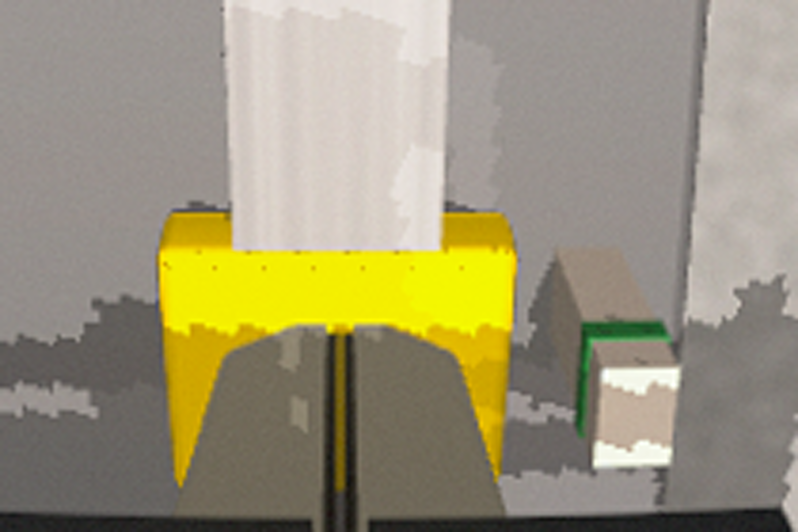

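The finger rests on the pad with the lever pushed partway; the pad's hinge-side edge is at full-image row ~266. I'll check that row against the lever geometry before handing in.

```bash
python3 - <<'E'
from h import *
d=shot('wrist');side=shot('side')
a=np.radians(18.4);X=np.array([np.cos(a),np.sin(a)]);pc=np.array([529.2,-43])
for th in [0,.08,.12,.16,.2,.24]:
    r=-55; x=r*np.cos(th)-6*np.sin(th);z=55+6*np.cos(th)+r*np.sin(th)
    p=pc+X*(75+x);print(th,round(z,1),proj(d,(*p,z)).round(1))
crop=side['img'][190:310,240:350];cv2.imwrite('pics/s6.png',cv2.resize(crop,None,fx=5,fy=5,interpolation=cv2.INTER_CUBIC))
E
```

```text
0 61.0 [316.2 271.4]
0.08 56.6 [316.3 268.4]
0.12 54.4 [316.3 266.7]
0.16 52.2 [316.4 264.8]
0.2 50.0 [316.4 262.8]
0.24 47.8 [316.4 260.7]
```

View pics/s6.png

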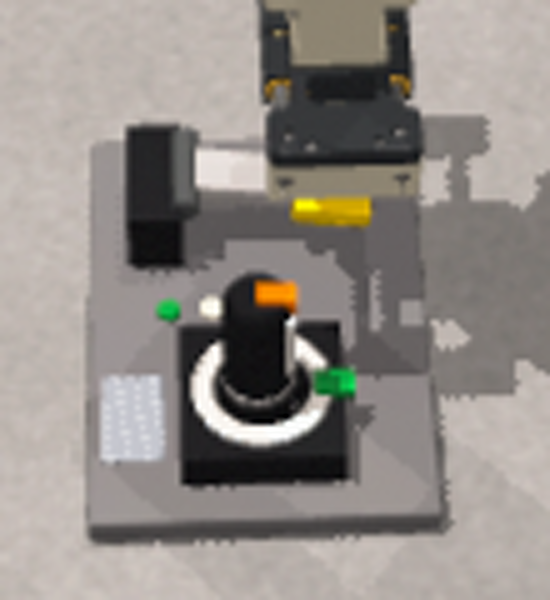

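The side view shows the mic upright in the well with its stripe and grille towards the green tab, and the lever held partway down. Contact height, 5.15 N of force and the edge row all agree with half travel, so I'm handing in.

```bash
python3 -c "
from bench import bot
print(bot.job_done())"
```

```text
the job is handed in; nothing more can be done
None
```

I handed the job in at about 14 s: the mic stands upright in the well, released, with its grille and stripe towards the green mark to within a few degrees, and the fingers are holding the talk lever at about half travel (5.15 N); the judge's result was not shown.

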